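# Take the left-hand spinner nut off a desk fan

## Robot

A 6-joint arm with a two-finger parallel gripper is mounted at the origin on the work surface. World frame = base frame: x ahead of the robot, y to its left, z up, the work surface at z = 0. Lengths are in mm, angles in rad, forces in N, time in s.
With the tool pointing down it reaches from about 425 to 950 mm from the base axis. Payload 3.5 kg.
Tool frame: the origin (TCP) lies midway between the tips of the shut fingers; the grasp point (between the pads) lies 19 mm behind it (r.grip_point_offset is the distance from the TCP to the grasp point, in mm); z points along the fingers, y is the direction in which the jaws open and shut (so a half turn about z gives the same grasp; the last joint's range is limited). The gripper opens to 85 mm and grips with 20 to 120 N. Pads are 22 mm wide; open, the fingers measure 114 mm over their backs; the gripper's body (76 mm by 85 mm) begins 54 mm behind the grasp point. The pads swing forward as they close: fully open they stand 13 mm farther back than shut.
Start: joints at [1.105, 0.286, 1.577, -0, 1.279, -0.15], TCP at [209.603, 641.617, 231.325] pointing down, gripper open.
Joint ranges: [-2.77, 2.77], [-0.9, 2.22], [0.21, 2.48], [-1.53, 4.67], [0.24, 2.81], [-2.84, 2.84]. Speed limits (rad/s): [2.79, 2.79, 3.14, 3.14, 3.14, 3.14].

## Interface

Orientations are given as a rotation vector (axis times angle).
In Python, from rig import r, capture, job, telemetry gives the robot as it stands. The module is installed in compiled form; this text tells all that it offers. Calls block until the motion is done:
- r.move_to(position, orientation): joint-space move of the TCP to a pose.
- r.move_l(position, orientation=None, rate=150): straight line of the TCP; orientation=None keeps the orientation; rate is the mean speed in mm/s.
- r.move_j(angles): joint-space move.
- r.release() and r.grab(): open the fingers fully, or close them until they stop; the grip force is fixed at half the most.
- r.dwell(seconds).
- r.inverse_kinematics(position, orientation): joint angles nearest the present ones, or None.
- capture(name): name is "side" or "top" or "wrist"; returns a dict with "img" (420x560x3 uint8, red, green, blue), "fovy" (degrees; the focal length in pixels is half the picture's height over the tangent of half this angle, whatever the lens; pixels are square), "cx", "cy" (the principal point, pixels), "k1" (the pictures are not rectified: a ray, as slopes to the right and down, at radius r is drawn at 1 + k1 r^2 times it, then the intrinsics apply), "origin" and "rotation" of the camera in the world; the wrist camera has in their place "tool_from_camera" (4x4, takes a point from camera to tool coordinates, whose origin is the TCP and whose axes are the flange's). Camera axes: x right, y up, looking along -z (the intrinsics and any distortion apply to the point x, -y, -z); pixel columns grow to the right and rows downward; lengths in mm; the calibration is good to about 2 mm. A picture is of the moment at which its call begins: read the wrist's pose just before it. There is no depth.
A pose or a line that the arm cannot do raises r.PlanningError and nothing moves.
- job.sign_off(): hands the job in, once; it reports no verdict.
Readings, each from a call of its own:
- telemetry.read_time(): time.
- telemetry.read_joint_pos(): joint angles.
- telemetry.read_joint_vel(): joint speeds.
- telemetry.read_joint_torque(): joint torques, N m.
- telemetry.read_tcp_pos(): TCP position.
- telemetry.read_ee_rot(): TCP orientation.
- telemetry.read_wrist_force(): force on the tool from outside, world axes, zero at the start.
- telemetry.read_torque(): the same for the moment, N m.
- telemetry.read_opening(): finger opening in mm.
Only numpy, scipy, OpenCV 4.12 (cv2) and the standard library are available. Lean on these libraries where they do the work, as an engineer would, in place of code of your own. Each camera call takes 0.05 s, during which the arm holds its last target.

## Task

The desk fan is to be cleaned: take off its spinner, the round nut that holds the blades. Its thread is left-handed, as the engraved arrow shows, so unscrew it clockwise without forcing the plastic thread and without leaning on the blades, hub or guard, lift it off the shaft once it is free and stand it, same way up, in the parts tray. Leave the other things on the bench where they are.

Things in the scene. Friction and masses are not known exactly. Their poses are not given: they have to be found in the camera images.
- spinner_center (a point): Centre (half-way up) of the spinner, a white plastic nut 35 mm in diameter and 32 mm tall, on the middle of the fan; z points up along the thread, x towards its engraved line. Grip it by its upper 14 mm, a finely ribbed plain round, leaving the hub clear; the rest is a 33 mm skirt, hollow over the shaft. It weighs 35 to 70 g.
- spinner_mark (a point): Outer end of the straight line engraved on the spinner's top face, 15 mm from the axis, 16 mm above spinner_center. Seen from above it starts between 6 degrees anticlockwise and 52 degrees clockwise of the line engraved on the hub. The spinner is free once its line is about 140 degrees clockwise of the hub's; before that it cannot be pulled off.
- shaft (a point): Centre of the hub's flat front face, 122 mm above the bench, on the axis of shaft and spinner; z up along the shaft, x towards the line engraved on the hub's rim beside the spinner. The hub is 48 mm across; the spinner's underside starts 0 to 3 mm above this face. The threaded shaft end stands 17 mm above the face, inside the spinner.
- fan: Desk fan on its round foot (172 mm), head turned to face straight up, front grille off; it does not move. Origin under the centre of the foot, z up, x towards the hub's engraved line. Five white blades reach 98 mm from the axis, 6 mm or more below the hub's face; a wooden wedge keeps the rotor from turning. Round wire guard 244 mm across, its rim 116 mm high.
- spinner: The same spinner, origin at the centre of its underside. Coarse left-hand thread; a spring washer under it keeps about 5 N on the thread. Turned clockwise (seen from above) it climbs, by an amount to be felt and followed; the other way it jams. How tight it sits at the start differs. It can be turned in several grasps and stays where it is left.
- tray_floor (a point): Centre of the inner floor of the parts tray, 4 mm above the bench; z up, x and y along its sides. A shallow square plastic tray, 140 mm outside, 132 mm inside, 20 mm high, fixed to the bench.
- lens: Bystander: black camera lens standing on end, 68 mm in diameter, 64 mm tall; origin under its centre.
- blower: Bystander: black rubber dust blower, a 66 mm bulb with a thin nozzle pointing up, 105 mm tall; origin under its centre.
- screwdriver: Bystander: screwdriver with a red handle, 200 mm long, lying flat at the robot's right; origin under its middle.
- tape: Bystander: roll of tape lying flat, 90 mm in diameter, 22 mm high, at the robot's left; origin under its centre.
Mind the look-alikes: they are no part of the job. Of the things that look like the spinner, the smaller one is meant. Of the things shaped like the part that bears tray_floor, the blue one is meant.

How it is judged:
By the outcome, as a careful person would: the job done as asked, in the order asked, and still so for the second after the job is handed in, with the robot touching nothing.
It also fails if it takes over 64 s, if anything falls off the work surface, if the arm or the gripper's body presses on something with over 40 N, if the wrist force passes 120 N, or if a joint passes its speed limit or range.

## Working session

There is one attempt and no reset: what is moved stays moved. The work goes in short steps, each a Python script; the robot and the scene stay as the last script left them, time stands still between calls to the robot, and variables do not carry over. Pictures are saved under pics/ and viewed, and the job is handed in when it is done.

```bash
mkdir -p pics; ls
python3 - <<'E'
from rig import r,capture,job,telemetry as t
import cv2
for n in("side","top","wrist"):
    c=capture(n); cv2.imwrite(f"pics/{n}0.png",c["img"][:,:,::-1]); print(n,{k:v for k,v in c.items() if k!="img"})
print(t.read_time(),t.read_tcp_pos(),t.read_ee_rot(),t.read_opening(),r.grip_point_offset,t.read_wrist_force())
E
```

```text
pics
side {'fovy': 43.644353659647585, 'cx': 284.62993387727965, 'cy': 213.1580912054237, 'k1': -0.07472324927224099, 'origin': array([ -97.1427058 , -981.25845651,  961.29426807]), 'rotation': array([ 0.91536265, -0.27694522, -0.53507504])}
top {'fovy': 52.42898504155109, 'cx': 281.39803975488053, 'cy': 204.66250308479547, 'k1': -0.11637568680083266, 'origin': array([ 480.62909223,   -5.18684657, 1376.97834108]), 'rotation': array([ 0.04662443, -0.04511405, -1.59630951])}
wrist {'fovy': 60.31908466910314, 'cx': 280.1240127694771, 'cy': 206.28148348793803, 'k1': -0.04600731199823306, 'tool_from_camera': array([[-6.21062914e-04,  9.56436946e-01,  2.91938321e-01,
         7.45747051e+01],
       [ 9.99999774e-01,  5.19178570e-04,  4.26464082e-04,
         1.28933692e+00],
       [ 2.56317884e-04,  2.91938520e-01, -9.56437052e-01,
        -1.42426644e+02],
       [ 0.00000000e+00,  0.00000000e+00,  0.00000000e+00,
         1.00000000e+00]])}
0.15 [209.38282109 641.15573085 230.23048541] [-4.93912021e-01 -3.10195848e+00  2.81562242e-03] 85.05998072841062 18.700000000000003 [ 0.70890743 -0.06049511 -1.22708958]
```

View pics/side0.png

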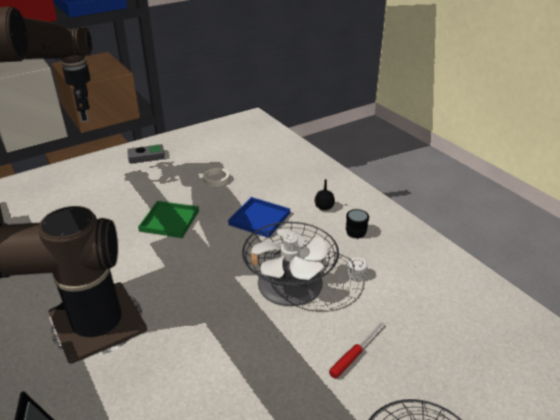

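View pics/top0.png

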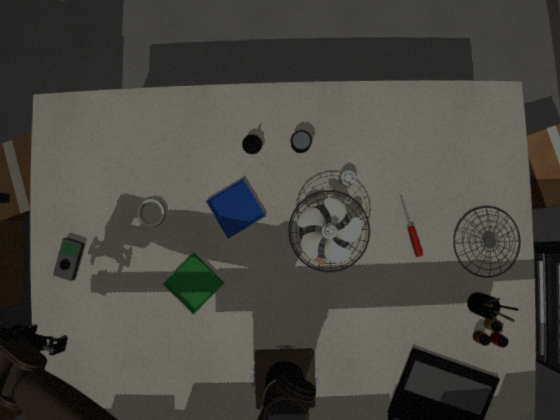

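View pics/wrist0.png

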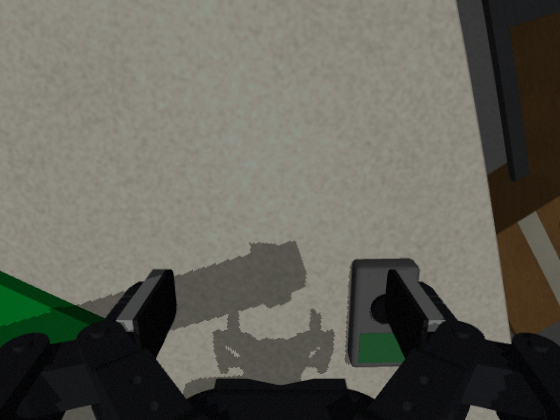

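Top view: there are two white round things, the nut on the fan hub at about (328,230) and a loose, larger one on the bench at about (348,177). The nut on the hub, in the middle of the fan, is the one meant. Of the two trays, blue is at (236,208) and green at (193,282), and blue is meant. I'll enlarge this and compute positions.

```bash
cat > h.py <<'E'
import numpy as np, cv2
from scipy.spatial.transform import Rotation as R
from scipy.optimize import brentq
from rig import r,capture,job,telemetry as t
def cam(name):
    if name=="wrist":
        p=np.array(t.read_tcp_pos());q=R.from_rotvec(t.read_ee_rot()).as_matrix()
        c=capture(name);T=c["tool_from_camera"];c["M"]=q@T[:3,:3];c["o"]=p+q@T[:3,3]
    else:
        c=capture(name);c["M"]=R.from_rotvec(c["rotation"]).as_matrix();c["o"]=np.array(c["origin"])
    c["f"]=210/np.tan(np.radians(c["fovy"]/2));return c
def ray(c,u,v):
    K=np.array([[c["f"],0,c["cx"]],[0,c["f"],c["cy"]],[0,0,1]])
    a=cv2.undistortPointsIter(np.array([[[u,v]]],float),K,np.array([c["k1"],0,0,0,0.]),None,None,(3,100,1e-12)).ravel()
    d=c["M"]@np.array([a[0],-a[1],-1]);return d/np.linalg.norm(d)
def onz(c,u,v,z):
    d=ray(c,u,v);return c["o"]+d*(z-c["o"][2])/d[2]
def proj(c,P):
    a=c["M"].T@(np.array(P)-c["o"]);x,y=a[0]/-a[2],-a[1]/-a[2];s=1+c["k1"]*(x*x+y*y)
    return c["cx"]+c["f"]*x*s,c["cy"]+c["f"]*y*s
def meet(c1,p1,c2,p2):
    d1,d2=ray(c1,*p1),ray(c2,*p2);A=np.array([d1,-d2]).T
    s=np.linalg.lstsq(A,c2["o"]-c1["o"],rcond=None)[0]
    a,b=c1["o"]+d1*s[0],c2["o"]+d2*s[1];return (a+b)/2,np.linalg.norm(a-b)
def blob(img,mask):
    cs,_=cv2.findContours(mask.astype(np.uint8),cv2.RETR_EXTERNAL,cv2.CHAIN_APPROX_NONE)
    return sorted(cs,key=cv2.contourArea)[::-1]
def save(name,img,s=1):
    cv2.imwrite(f"pics/{name}.png",cv2.resize(img[:,:,::-1],None,fx=s,fy=s,interpolation=cv2.INTER_CUBIC))
E
python3 - <<'E'
from h import *
c=cam("top");s=cam("side")
a=c["img"][130:290,190:390];save("topcrop",a,3.9);save("sidecrop",s["img"][210:310,220:390],4.5)
hsv=cv2.cvtColor(c["img"],cv2.COLOR_RGB2HSV)
m=(hsv[...,0]>105)&(hsv[...,0]<130)&(hsv[...,1]>120);m[:,:190]=0;m[:,300:]=0
b=blob(c["img"],m)[0];rc=cv2.minAreaRect(b);print(rc)
for p in cv2.boxPoints(rc): print(p,onz(c,*p,20))
print(onz(c,*rc[0],10),'fan',onz(c,328,230,150))
for n,u,v,z in(("lens",301,139,64),("knob",348,177,30),("blower",252,144,30)):print(n,onz(c,u,v,z))
E
```

```text
((235.04409790039062, 208.07350158691406), (43.38914108276367, 43.560638427734375), 59.036251068115234)
[205.20587 200.67645] [578.83344651 238.62196516  20.        ]
[242.5588  178.26468] [647.62286786 117.27184232  20.        ]
[264.88232 215.47055] [526.61548546  48.53842906  20.        ]
[227.52939 237.88232] [458.33148601 169.15838164  20.        ]
[553.18420775 144.30822589  10.        ] fan [ 475.65086023 -137.04590579  150.        ]
lens [760.74202122 -71.40391273  64.        ]
knob [ 641.82361822 -219.28769079   30.        ]
blower [755.93652842  84.07401724  30.        ]
```

View pics/topcrop.png

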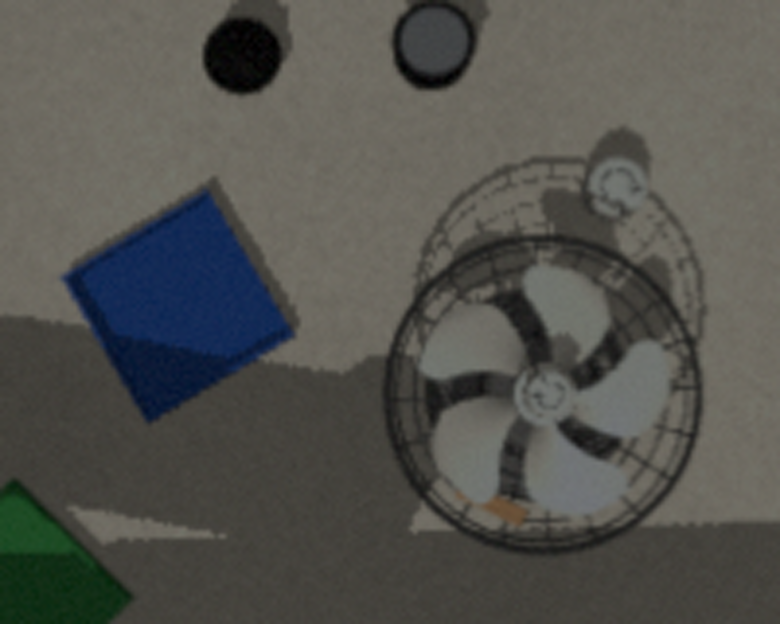

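View pics/sidecrop.png

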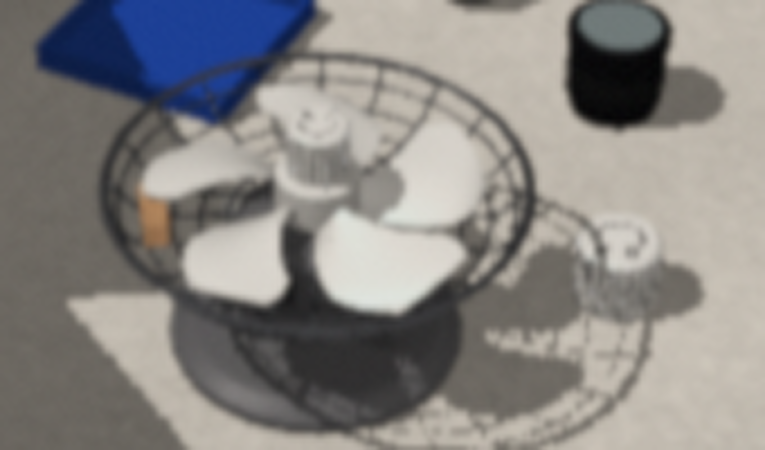

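The enlarged crops confirm it: the loose white nut at side (358,265) is clearly larger than the one on the hub at side (290,237). I'll use the hub nut and the blue tray. Next is a wrist view from above.

```bash
cat >> h.py <<'E'
def down(psi): return (R.from_euler('z',psi)*R.from_euler('x',np.pi)).as_rotvec()
E
python3 - <<'E'
from h import *
q=np.array(t.read_joint_pos());print(q)
for d in range(-180,180,30):
    j=r.inverse_kinematics([476,-137,225],down(np.radians(d)))
    print(d,None if j is None else np.round(j,2))
E
```

```text
[ 1.10499310e+00  2.86741423e-01  1.57738330e+00 -4.24169225e-06
  1.27863175e+00 -1.49989898e-01]
-180 [-0.49 -0.11  2.02  0.    1.24 -2.06]
-150 [-0.49 -0.11  2.02 -0.    1.24 -2.58]
-120 None
-90 [-0.49 -0.11  2.02 -0.    1.24  2.66]
-60 [-0.49 -0.11  2.02 -0.    1.24  2.13]
-30 [-0.49 -0.11  2.02 -0.    1.24  1.61]
0 [-0.49 -0.11  2.02 -0.    1.24  1.09]
30 [-0.49 -0.11  2.02 -0.    1.24  0.56]
60 [-0.49 -0.11  2.02 -0.    1.24  0.04]
90 [-0.49 -0.11  2.02  0.    1.24 -0.49]
120 [-0.49 -0.11  2.02  0.    1.24 -1.01]
150 [-0.49 -0.11  2.02  0.    1.24 -1.53]
```

Run:
```python
from h import *
r.move_to([476,-137,240],down(np.pi))
c=cam("wrist");save("w1",c["img"],1.4)
print(t.read_time(),t.read_joint_pos(),t.read_tcp_pos(),t.read_wrist_force(),proj(c,[476,-137,154]))
import pickle;pickle.dump(c,open("w1.pkl","wb"))
```

```text
3.1917 [-4.84312327e-01 -1.25012124e-01  1.99890674e+00  1.11572702e-04
  1.26767050e+00 -2.05614369e+00] [ 476.23651787 -136.50819872  240.00287305] [-0.28361326 -0.2565812   0.13125447] (np.float64(277.6795215959456), np.float64(212.40713530995757))
```

View pics/w1.png

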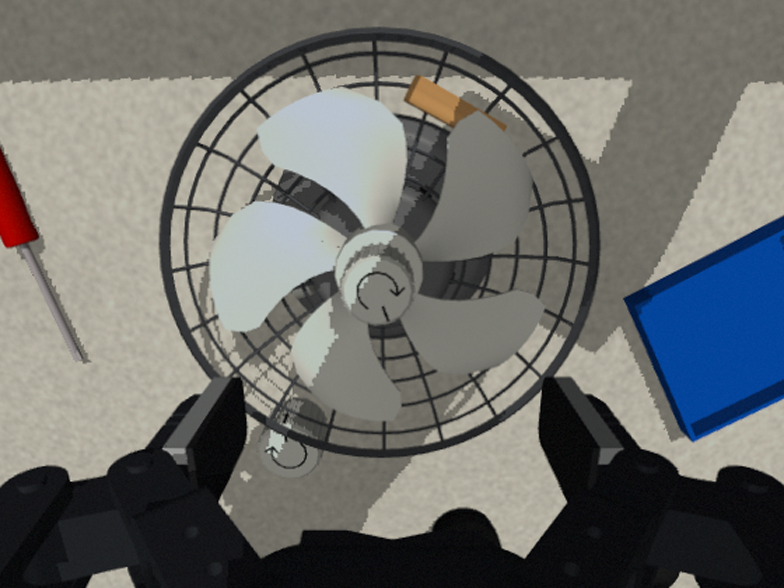

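Run:
```python
from h import *
import pickle;c=pickle.load(open("w1.pkl","rb"))
save("w1c",c["img"][150:250,220:320],6)
```

```text
(no output)
```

View pics/w1c.png

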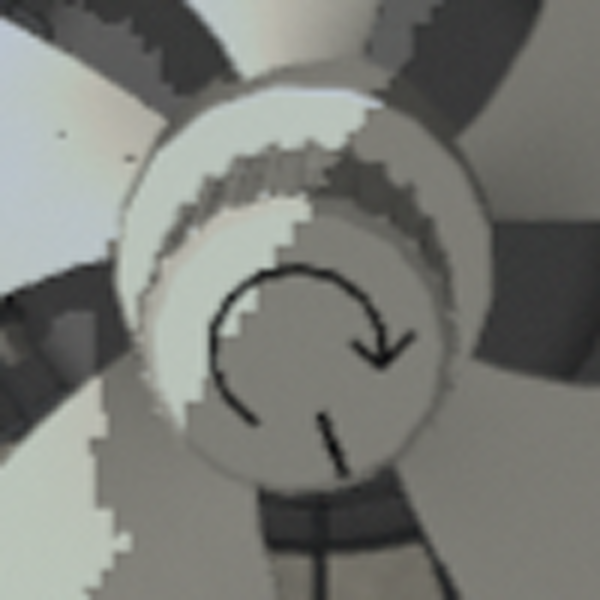

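The wrist view shows the nut's face centred at about (269.8,207.7), with its line pointing down at (277,229). The hub's line is hidden behind the nut, so I'll take a second view from the other side for that and for triangulation.

Run:
```python
from h import *
r.move_to([476,-137,240],down(np.radians(45)))
c=cam("wrist")
print(t.read_time())
u,v=proj(c,[476,-137,150]);u,v=int(u)-50,int(v)-50;print(u,v);save("w2c",c["img"][v:v+100,u:u+100],6)
import pickle;pickle.dump(c,open("w2.pkl","wb"))
```

```text
5.2667
231 162
```

View pics/w2c.png

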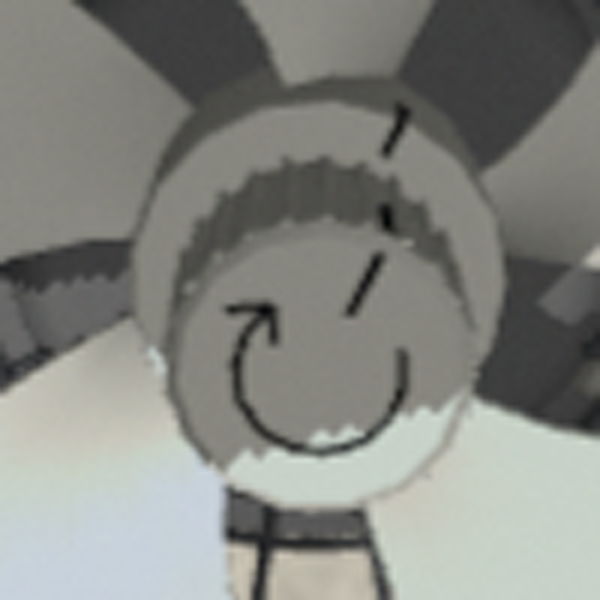

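Run:
```python
from h import *
import pickle;a=pickle.load(open("w1.pkl","rb"));b=pickle.load(open("w2.pkl","rb"))
pa=lambda x,y:(220+x/6-.42,150+y/6-.42); pb=lambda x,y:(231+x/6-.42,162+y/6-.42)
C,e=meet(a,pa(299,346),b,pb(322,367));print("centre top",C,e)
M,e=meet(a,pa(344,475),b,pb(381,256));print("mark",M,e)
print("hubcentre",onz(a,*pa(303,275),122))
hb=[onz(b,*pb(*p),122) for p in((385,155),(405,108))];print(hb)
for z in (154,157):
  print(z,onz(a,*pa(299,346),z),onz(b,*pb(322,367),z))
ang=lambda v:np.degrees(np.arctan2(v[1],v[0]))
print("mark ang",ang(M-C),"hub",[ang(h-C) for h in hb],[np.linalg.norm((h-C)[:2]) for h in hb], ang(hb[1]-hb[0]))
```

```text
centre top [ 472.95837142 -142.68963298  152.50617241] 0.39622937398175384
mark [ 487.25078785 -137.59637122  154.94341013] 0.1493918152382377
hubcentre [ 473.02946367 -142.87791222  122.        ]
[array([ 490.69194006, -136.61573992,  122.        ]), array([ 496.58563591, -134.10132921,  122.        ])]
154 [ 472.41389555 -142.46144405  154.        ] [ 473.39069402 -142.48900935  154.        ]
157 [ 471.48940283 -142.36844397  157.        ] [ 474.12187567 -141.70756713  157.        ]
mark ang 19.61409157635018 hub [np.float64(18.906753636800953), np.float64(19.97576250909243)] [np.float64(18.744909536150434), np.float64(25.139741230939123)] 23.104411757285607
```

Run:
```python
from h import *
C=[473,-142.5];o=down(np.radians(160))
r.move_to([*C,190],o)
f0=np.array(t.read_wrist_force());m0=np.array(t.read_torque())
r.move_l([*C,127],o,rate=60)
f1=np.array(t.read_wrist_force())
r.grab()
f=np.array(t.read_wrist_force());m=np.array(t.read_torque())
np.save("f0.npy",np.r_[f0,m0])
print(t.read_time(),t.read_tcp_pos(),t.read_opening(),"\n",f0,m0,f1,f,m)
save("s2",capture("side")["img"][180:320,200:400],4)
```

```text
8.7583 [ 473.04670383 -142.79935923  127.49916154] 33.12563725991535 
 [-0.39861671  0.15212051  0.62225937] [ 0.01305247 -0.01473586 -0.00748079] [-0.10036748  0.25148309 -0.53263202] [-2.29103059 -0.4757149   3.08787931] [-0.1969403   0.31272895 -0.0017655 ]
```

View pics/s2.png

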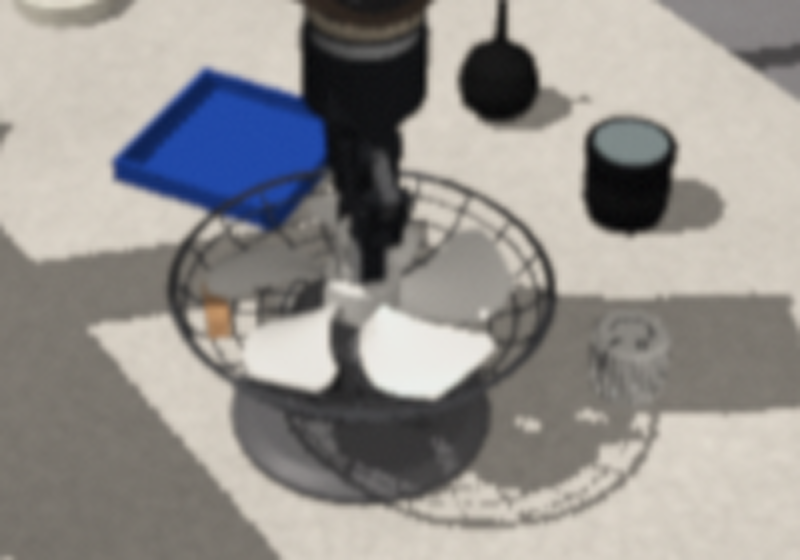

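```bash
cat >> h.py <<'E'
def st(tag=""):
    f0=np.load("f0.npy");f=np.array(t.read_wrist_force())-f0[:3];m=np.array(t.read_torque())-f0[3:]
    p=t.read_tcp_pos();print(tag,"t%.2f"%t.read_time(),"p",np.round(p,2),"F",np.round(f,1),"M",np.round(m,2),"op %.2f"%t.read_opening());return f,m
E
python3 - <<'E'
from h import *
C=[473,-142.5];psi=160
st("a")
r.move_l([*C,127.3],down(np.radians(psi)));st("z.3")
for i in range(3):
    psi-=3; r.move_l([*C,127.3],down(np.radians(psi)));st(psi)
E
```

```text
a t8.81 p [ 473.04 -142.79  127.45] F [-1.9 -1.2  2.1] M [-0.15  0.29 -0.  ] op 33.12
z.3 t9.06 p [ 473.06 -142.79  127.5 ] F [-1.8 -2.1  1.6] M [-0.32  0.27  0.04] op 32.86
157 t9.31 p [ 473.32 -142.64  127.54] F [ 0.1 -1.4  2.4] M [-0.25  0.08  0.  ] op 33.25
154 t9.56 p [ 473.46 -142.62  127.6 ] F [-0.2 -1.8  2. ] M [-0.19 -0.03  0.04] op 33.10
151 t9.81 p [ 473.49 -142.62  127.66] F [ 0.8 -0.7  2.2] M [-0.14 -0.18 -0.04] op 33.21
```

Run:
```python
from h import *
C=[473,-142.5];psi=151;z=127.6
for i in range(5):
    psi-=5; z+=.1; r.move_l([*C,z],down(np.radians(psi)));f,m=st(psi)
    z+=np.clip(.06*f[2],-.2,.2)
print(z)
c=cam("wrist");save("w3",c["img"],1.4)
```

```text
146 t10.06 p [ 473.42 -142.69  127.91] F [ 2.9 -2.   1.9] M [-0.27 -0.26 -0.06] op 33.24
141 t10.31 p [ 473.31 -142.74  128.09] F [ 1.1 -1.4  2.5] M [-0.4  -0.27  0.01] op 33.12
136 t10.56 p [ 473.14 -142.78  128.32] F [ 1.7 -2.6  1.9] M [-0.51 -0.24 -0.07] op 33.15
131 t10.81 p [ 473.02 -142.76  128.51] F [ 1.3 -4.   2.7] M [-0.5  -0.13 -0.03] op 33.01
126 t11.06 p [ 472.88 -142.75  128.69] F [ 0.1 -3.5  3.2] M [-0.56 -0.07  0.02] op 32.64
128.8359579334247
```

View pics/w3.png

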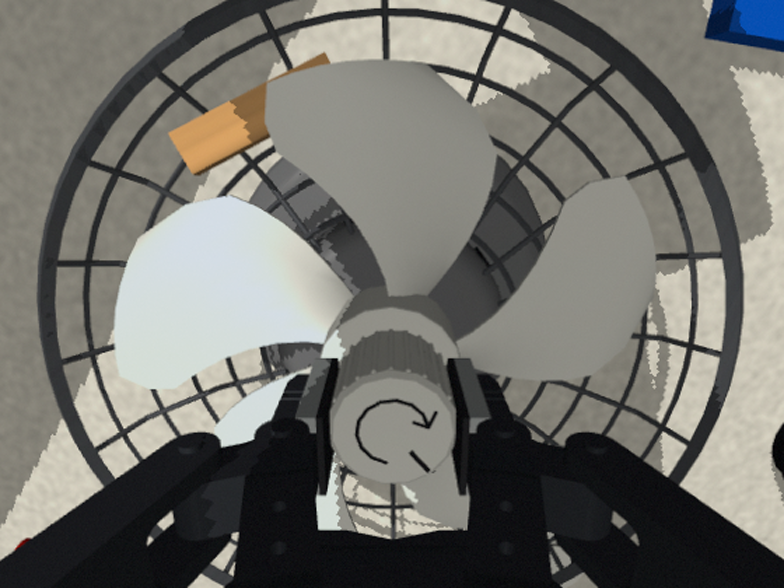

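Run:
```python
from h import *
c=cam("wrist");st()
for z in(154,156):
    a=onz(c,391/1.4,433/1.4,z);b=onz(c,429/1.4,471/1.4,z);d=b-a
    print(a,b,np.linalg.norm(d),np.degrees(np.arctan2(d[1],d[0])))
print(t.read_joint_pos()[5])
```

```text
t11.16 p [ 472.9  -142.74  128.69] F [ 0.2 -3.5  2.8] M [-0.63 -0.06  0.01] op 33.03
[ 473.75483568 -142.84493728  154.        ] [ 489.25176209 -146.41955591  154.        ] 15.903855708707502 -12.989017212832707
[ 472.99495057 -141.79374639  156.        ] [ 488.22720073 -145.30731313  156.        ] 15.632229410838338 -12.98901721283257
-1.1296483505133674
```

Run:
```python
from h import *
C=np.array([473,-142.9]);psi=126;z=129.0
for i in range(6):
    psi-=6; z+=.13; r.move_l([*C,z],down(np.radians(psi)));f,m=st("%d cmd %.2f"%(psi,z))
    z+=np.clip(.1*f[2],-.3,.3); C+=np.clip(.03*f[:2],-.15,.15)
    if abs(f[2])>8: break
print(z,C)
```

```text
120 cmd 129.13 t11.42 p [ 472.79 -142.82  129.02] F [ 0.7 -2.3  2.8] M [-0.47 -0.07 -0.06] op 33.15
114 cmd 129.54 t11.68 p [ 472.75 -142.83  129.29] F [ 0.9 -3.6  1.6] M [-0.46  0.   -0.01] op 33.13
108 cmd 129.83 t11.93 p [ 472.75 -142.82  129.54] F [ 0.8 -2.1  1.7] M [-0.37  0.06 -0.01] op 33.77
102 cmd 130.14 t12.19 p [ 472.75 -142.87  129.79] F [ 0.7 -1.7 -0.1] M [-0.33 -0.06 -0.08] op 33.36
96 cmd 130.26 t12.45 p [ 472.8  -142.91  129.99] F [ 0.6 -1.7  0.3] M [-0.23  0.03 -0.04] op 33.26
90 cmd 130.41 t12.71 p [ 472.8  -142.92  130.11] F [-0.2 -0.7  0.6] M [-0.25  0.01  0.  ] op 32.81
130.47381064382495 [ 473.10383584 -143.26306764]
```

Run:
```python
from h import *
C=np.array([473.1,-143.2]);psi=90;z=130.5
while psi>24:
    psi-=6; z+=.15; r.move_l([*C,z],down(np.radians(psi)));f,m=st("%d cmd %.2f"%(psi,z))
    z+=np.clip(.1*f[2],-.3,.3); C+=np.clip(.03*f[:2],-.15,.15)
    if abs(f[2])>8: break
print(z,C)
c=cam("wrist");save("w4",c["img"],1.4)
```

```text
84 cmd 130.65 t12.97 p [ 472.71 -142.87  130.18] F [ 0.2 -0.6 -0.7] M [-0.22  0.02  0.06] op 33.09
78 cmd 130.73 t13.22 p [ 472.76 -142.94  130.34] F [-0.5 -0.8 -1.2] M [-0.14  0.01  0.02] op 33.10
72 cmd 130.76 t13.48 p [ 472.83 -143.01  130.49] F [-0.  -0.7 -0.4] M [-0.14  0.1   0.02] op 33.35
66 cmd 130.87 t13.74 p [ 472.95 -143.09  130.75] F [ 1.1  0.1 -1. ] M [-0.08  0.05 -0.02] op 33.13
60 cmd 130.91 t14.00 p [ 473.04 -143.15  130.86] F [ 0.8 -0.5 -1.7] M [-0.02  0.06 -0.01] op 33.32
54 cmd 130.90 t14.26 p [ 473.09 -143.2   130.86] F [-0.3 -0.1 -0.4] M [-0.03  0.03 -0.04] op 32.85
48 cmd 131.01 t14.52 p [ 473.15 -143.21  131.01] F [ 1.2  0.1 -1.9] M [-0.02  0.03  0.04] op 32.92
42 cmd 130.97 t14.78 p [ 473.18 -143.28  131.  ] F [ 0.6 -0.  -1.3] M [-0.07 -0.02 -0.02] op 33.22
36 cmd 130.99 t15.03 p [ 473.18 -143.28  131.  ] F [-0.5  0.   0.6] M [-0.03  0.07 -0.  ] op 33.19
30 cmd 131.20 t15.29 p [ 473.19 -143.27  131.23] F [ 0.3 -0.7 -0.6] M [-0.04  0.07  0.02] op 32.92
24 cmd 131.29 t15.55 p [ 473.27 -143.31  131.41] F [-0.1 -0.3  0.4] M [-0.01  0.1   0.01] op 33.13
131.3252410817413 [ 473.18597713 -143.30256801]
```

View pics/w4.png

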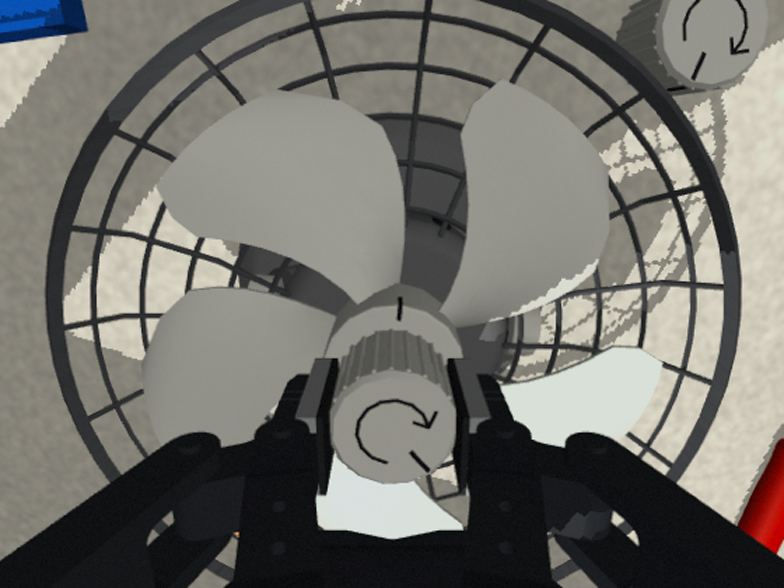

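The nut is turning with the gripper: its line is still at (429,471) relative to the fingers. The hub line, now visible at (400,307), confirms about 135° of turn. I'll turn another 18° and then try a gentle lift.

Run:
```python
from h import *
C=np.array([473.19,-143.3]);psi=24;z=131.35
for i in range(3):
    psi-=6; z+=.13; r.move_l([*C,z],down(np.radians(psi)));f,m=st("%d cmd %.2f"%(psi,z))
    z+=np.clip(.1*f[2],-.3,.3)
z0=z
for k in range(4):
    z+=.7; r.move_l([*C,z],down(np.radians(psi)),rate=20);f,m=st("lift cmd %.2f"%z)
    if f[2]<-5: print("held");break
```

```text
18 cmd 131.48 t15.86 p [ 473.27 -143.32  131.58] F [ 0.3 -0.8 -0.5] M [-0.05 -0.   -0.04] op 33.32
12 cmd 131.56 t16.12 p [ 473.3  -143.43  131.76] F [-0.2 -0.2  0.9] M [-0.12  0.08  0.01] op 33.10
6 cmd 131.78 t16.38 p [ 473.31 -143.4   131.95] F [-0.3 -0.3  0.4] M [-0.14  0.06  0.02] op 32.80
lift cmd 132.52 t16.62 p [ 473.05 -143.05  132.27] F [ 0.   0.3 -1.2] M [ 0.03  0.04 -0.01] op 33.55
lift cmd 133.22 t16.88 p [ 473.15 -143.23  133.15] F [ 0.8 -0.2 -1.1] M [-0.04  0.02  0.  ] op 33.19
lift cmd 133.92 t17.12 p [ 473.23 -143.3   134.  ] F [ 0.5 -0.2 -1.6] M [ 0.02 -0.01  0.02] op 33.38
lift cmd 134.62 t17.38 p [ 473.23 -143.32  134.69] F [-0.   0.5 -1.3] M [-0.02  0.06  0.05] op 32.86
```

It lifts freely. I'll raise it, move over the blue tray and take a look.

Run:
```python
from h import *
C=np.array([473.19,-143.3])
r.move_l([*C,160],down(np.radians(6)),rate=60);st()
r.move_l([*C,215],down(np.radians(6)),rate=120)
r.move_to([552.8,143.5,120],down(np.radians(30)));st()
c=cam("wrist");save("w5",c["img"],1.2);save("s5",capture("side")["img"][130:300,180:400],3.5)
```

```text
t17.95 p [ 473.33 -143.37  160.43] F [ 0.1 -0.1 -0.4] M [ 0.02  0.02 -0.03] op 32.98
 t19.75 p [553.08 142.67 120.22] F [ 0.4 -0.3 -0.9] M [ 0.02  0.01 -0.01] op 33.21
```

View pics/w5.png

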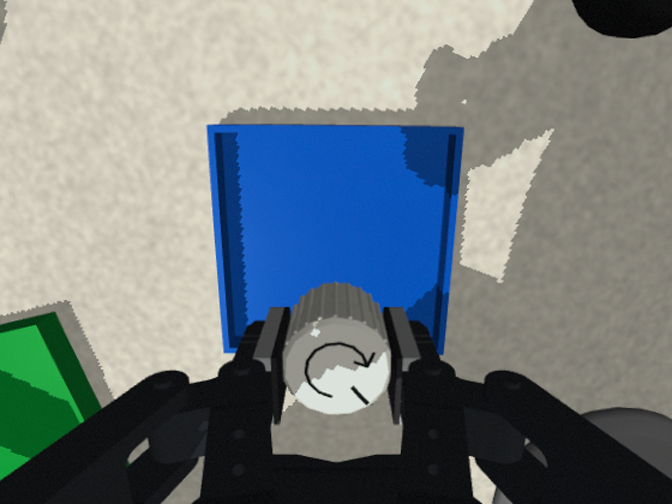

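View pics/s5.png

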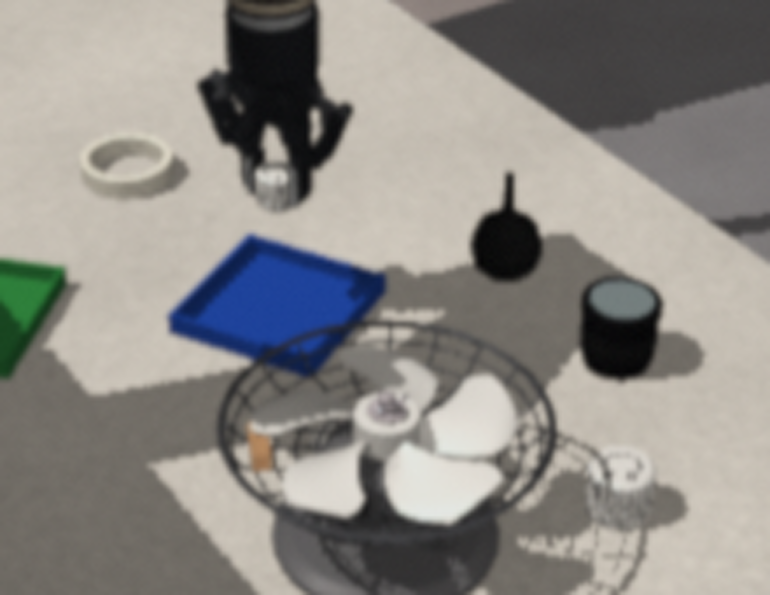

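The nut is in the gripper with the shaft left bare. The tray's far corners are at (207,126) and (463,127) in the 1.2x picture. I'll check the tray centre against those, then lower by feel.

Run:
```python
from h import *
c=cam("wrist")
a=onz(c,207/1.2,126/1.2,20);b=onz(c,463/1.2,127/1.2,20);d=(b-a)/np.linalg.norm(b-a)
n=np.array([-np.cos(np.radians(30)),-np.sin(np.radians(30)),0])
print(a,b,np.linalg.norm(b-a),np.degrees(np.arctan2(d[1],d[0])),(a+b)/2+70*n)
o=down(np.radians(30));C=[552.8,143.8]
f0=np.load("f0.npy")
r.move_l([*C,25],o,rate=100);st()
r.move_l([*C,13],o,rate=40);base,_=st();z=13
while z>5:
    z-=.5; r.move_l([*C,z],o,rate=20);f,m=st(z)
    if f[2]-base[2]>2.5: break
```

```text
[578.96477352 238.89393406  20.        ] [647.81813051 117.82289498  20.        ] 139.28022570459373 -60.37301830891946 [552.76967375 143.35841452  20.        ]
 t21.00 p [553.54 143.88  25.79] F [ 1.  -0.3 -0.7] M [-0.04  0.06  0.05] op 33.16
 t21.45 p [552.49 143.78  12.61] F [ 0.3 -0.1 -0.8] M [-0.05  0.03  0.01] op 33.25
12.5 t21.70 p [552.94 143.81  12.64] F [ 0.9 -0.8 -1.1] M [0.04 0.05 0.01] op 32.88
12.0 t21.95 p [552.82 143.79  12.04] F [ 0.6 -0.2 -1.4] M [0.02 0.01 0.01] op 33.26
11.5 t22.20 p [552.76 143.81  11.47] F [ 0.6 -0.1 -1. ] M [-0.03  0.06  0.01] op 33.22
11.0 t22.45 p [552.75 143.8   10.93] F [ 0.2 -0.  -0.3] M [ 0.   -0.01 -0.03] op 33.19
10.5 t22.70 p [552.73 143.79  10.43] F [ 0.9  0.2 -0.7] M [-0.03 -0.05  0.02] op 33.22
10.0 t22.95 p [552.77 143.81   9.96] F [-0.3 -0.2 -0.7] M [ 0.02  0.05 -0.02] op 33.31
9.5 t23.20 p [552.75 143.78   9.44] F [ 0.2 -0.1 -1.1] M [-0.03 -0.04 -0.01] op 33.40
9.0 t23.45 p [552.91 143.85   9.09] F [ 0.4 -0.1 -0.9] M [-0.03  0.02  0.03] op 33.18
8.5 t23.70 p [553.   143.86   9.07] F [-1.6 -0.4  4. ] M [-0.04  0.28 -0.03] op 32.92
```

Run:
```python
from h import *
o=down(np.radians(30));C=[552.8,143.8]
r.move_l([*C,8.9],o,rate=20);st()
r.release();st("rel")
r.move_l([*C,60],o,rate=50);r.move_l([*C,170],o,rate=150)
c=cam("wrist");st();save("w6",c["img"],1.2);save("s6",capture("side")["img"][130:300,180:400],3.5)
print(np.round(proj(c,[*C,36]),1))
```

```text
t23.95 p [552.98 143.83   9.06] F [-0.2  0.2  2.9] M [ 0.04  0.15 -0.04] op 32.73
rel t24.51 p [552.74 143.79   8.8 ] F [ 0.1 -0.3 -1.6] M [-0.01  0.    0.06] op 85.45
 t26.62 p [551.79 143.7  168.31] F [-0.4  0.3 -0.6] M [-0.01 -0.02  0.06] op 85.09
[281.9 194.5]
```

View pics/w6.png

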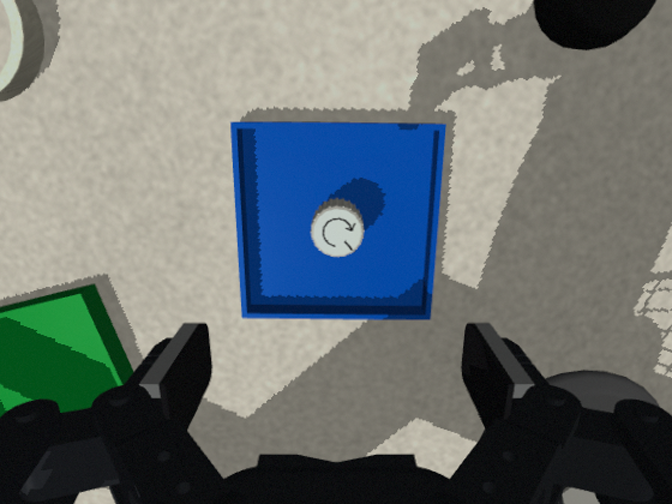

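View pics/s6.png

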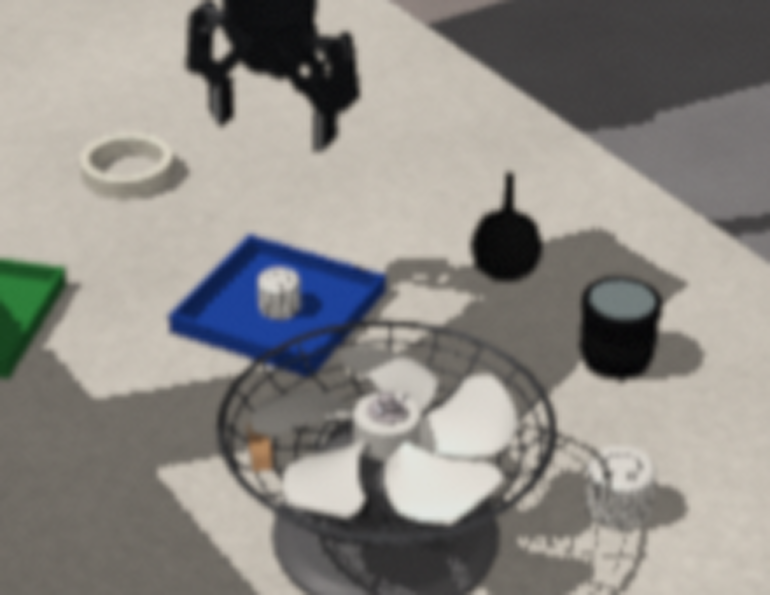

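The nut stands upright with its arrow face up in the middle of the blue tray, at (337,231) in the wrist picture. The other things look unmoved and the gripper is clear, so I'm handing in.

Run:
```python
from h import *
job.sign_off();print(t.read_time())
```

```text
the job is handed in; nothing more can be done
the job is handed in; nothing more can be done
```

The spinner is off the fan and standing upright, arrow face up, in the middle of the blue tray. I handed the job in at about 26.6 s on the robot clock, against the 64 s limit.

- **Unscrewing:** I turned it about 153° clockwise in one grasp, following its climb of about 4 mm. The force along the thread stayed within about 3 N and the sideways force within about 4 N. The hub line, once visible, showed about 135° of turn before the last 18°. It then lifted off with under 2 N of pull.
- **Placing:** I lowered it until it touched the tray floor at about 4 N, opened the fingers and backed away.
- **Last checks:** the wrist and side pictures show the nut upright in the blue tray and the shaft bare. The gripper is clear and the nearby items look unmoved: the lens, blower, tape, green tray and larger nut. The screwdriver was not in those last pictures.
- **One reading that disagreed:** the finger opening read about 33 mm rather than the 35 mm expected for the ribbed part. The grip did not slip: the nut's line stayed put relative to the fingers throughout the turn.

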